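# Load the tile dryer and start the stopwatch

## Task

Slide the tray of test pieces fully home in the dryer's bay, right to the back, with the tiles still in it and the cup standing. Then set the stopwatch flat on the bench with its foot squarely against the low control box's front, and start it: press the long start button fully in for a moment so that the box takes the push, firmly but without leaning on it, and let go, leaving the watch there. Do not press start before the tray is home, leave the shorter lap button alone, and leave everything else on the bench where it is.

Things in the scene. Friction and masses are not known exactly. Their poses are not given: they have to be found in the camera images.
- dryer: Fixed steel tile dryer. Origin: on the bench, middle of the bay mouth; x runs horizontally into the bay, z up; the dryer's front is its plane x = 0. Tall part: y from -87 to +87 mm, 200 deep, 150 high, with the bay in it. Against its +y flank stands a low grey control box, y from +87 to +247 mm, 62 high, same front plane; controls on its top (77 high at most) begin 90 mm behind the front
- bay_end (a point): point on the bay's solid back stop, mid-width (dryer x = +140 mm), 7 mm above the bench; axes as the dryer. The bay is open at the front only, 134 mm wide, 85 high, without a floor: the tray slides on the bench. Splayed lead-in plates, 60 high, stand up to 20 mm out from the mouth's sides, widening it to about 155 mm
- stop_face (a point): middle (in width) of the control box's plain flat front face, 13 mm above the bench; x points into the face, y along it (80 mm of face either way), z up
- tray_grip (a point): centre of the tray's upright wooden grip, 24 mm above the tray's underside: a block 14 mm thick (tray x), 40 wide (tray y), top 40 above the underside. Tray x points from the grip to the leading edge, z up. It stands on a strap 44 wide, 4 thick, which ends 9 mm beyond its outer face; 55 mm gap between grip and tray box. Tray home: this point is 58 mm in front of the dryer
- tray_lead (a point): middle of the loose aluminium tray's leading edge, 8 mm above its underside, 198 mm from the grip's centre along tray x; axes as the tray. The tray box reaches 136 mm back from here, 126 wide, 16 high, 3 mm walls and floor. Tray 0.28 to 0.5 kg, its load 0.13 kg. Fully home this edge touches the back stop
- tile_a_mid (a point): centre of a loose reddish test tile, 56 x 40 x 7 mm, lying flat in the tray
- tile_b_mid (a point): centre of a loose pale test tile, 56 x 40 x 7 mm, lying flat in the tray
- cup_mid (a point): centre of a small glaze test cup, 44 mm across, 42 high, standing loose in the tray; z is its axis
- stopwatch: Loose black plastic stopwatch lying on its back, display up; 84 mm long (x), 56 wide (y), 24 thick, 0.08 to 0.17 kg. Origin under its centre, on the bench. +x points to its plain foot end, -x to the end with the two push buttons; the last 16 mm at the button end are only 42 mm wide
- watch_mid (a point): centre of the stopwatch's case, 12 mm above its underside; axes as the stopwatch
- watch_foot (a point): middle of the stopwatch's plain flat foot end, 42 mm from its centre along +x, 12 mm above its underside
- start_top (a point): middle of the start button's end face: the longer, fatter button (13 mm across, stands out 11 mm; on the right when the display is read with the buttons at the top), 53 mm from the case centre along the watch's -x, 13 mm to +y, 12 mm above the bench. It is pushed along the watch's +x
- start (a joint): travel of the start button (m), 0 out, 0.005 fully in. A spring holds it out: it begins to move at 2.5 N and is fully in at 6 N. The free stopwatch already slides along the bench at less than that. More than 15 N between watch and box is leaning on it
- lap (a joint): travel of the other, shorter and thinner button (m): 0 out, 0.003 fully in; 9 mm across, stands out 5 mm, 15 mm to the watch's -y
- kiln_post: pale hollow kiln post standing upright, 34 mm across, 50 mm high. Bystander; origin under its centre
- glaze_jar: closed glaze jar, 64 mm across, 66 mm high. Bystander; origin under its centre
- mug: white mug, 76 mm across, 70 mm high. Bystander; origin under its centre
- bowl: clay bowl, 130 mm across, 55 mm high. Bystander; origin under its centre
- brush: brush lying flat, 200 mm long. Bystander; origin under its centre line
- tile_stack: stack of spare 60 mm square tiles, 31 mm high. Bystander; origin under its centre
Not all that is in view belongs to the job. Of the things shaped like the part that bears tray_grip, the aluminium one is meant.

How it is judged:
By the outcome, as a careful person would: the job done as asked, in the order asked, and still so for the second after the job is handed in, with the robot touching nothing.
It also fails if it takes over 72 s, if anything falls off the work surface, if the arm or the gripper's body presses on something with over 40 N, if the wrist force passes 120 N, or if a joint passes its speed limit or range.

## Robot

A 6-joint arm with a two-finger parallel gripper is mounted at the origin on the work surface. World frame = base frame: x ahead of the robot, y to its left, z up, the work surface at z = 0. Lengths are in m, angles in rad, forces in N, time in s.
With the tool pointing down it reaches from about 0.25 to 0.725 m from the base axis. Payload 9.7 kg.
Tool frame: the origin (TCP) lies between the finger pads; the fingertips stand 14 mm ahead of it and the grasp point (between the pads) lies 5 mm behind it; z points along the fingers, x is the direction in which the jaws open and shut, and the axes are right-handed (so a half turn about z gives the same grasp; the last joint's range is limited). The gripper opens to 85 mm and grips with 20 to 120 N. Pads are 22 mm wide; open, the fingers measure 114 mm over their backs; the gripper's body (76 mm by 85 mm) begins 54 mm behind the grasp point. The pads swing forward as they close: fully open they stand 13 mm farther back than shut.
Start: joints at [1.347, 0.087, 0.176, 1.66, 0, 1.571], TCP at [0.122, 0.536, 0.245] pointing down, gripper open.
Joint ranges: [-3.13, 3.13], [-0.85, 1.81], [-1.15, 1.24], [-2.2, 2.28], [-1.44, 1.52], [-3.14, 3.14]. Speed limits (rad/s): [2.22, 2.22, 2.57, 3.14, 3.14, 3.14].

## Interface

Orientations are given as a unit quaternion [w, x, y, z].
In Python, from bench import read_state, vision, order gives the robot as it stands.
- The arm moves only by the shell command python3 -m crank 'ROWS' [OPENING] [FORCE]. ROWS is JSON, a list of rows, each a list of 6 numbers: the shift along the tool's x, y, z in m, then the turn, a rotation vector about the tool's x, y, z in rad. A call has exactly 8 rows; each row is the pose to reach, as a shift and turn from the pose commanded when the call began, along the tool's axes at that moment; what a row does not reach only later rows make up. A row lasts 1/12 s, in which the tool goes at most 41.7 mm and 7.16 degrees, less where a joint would pass 70% of its speed; a pose out of reach is approached as far as the arm can. A call with a gripper value outside its range is refused whole. OPENING is the closure in counts, from 0 (fully open) to 255 (shut), set as the call begins (- or left out, the last holds). The fingers move at their own pace and stop on an object; FORCE is the grip in N (left out, the last holds). Time passes only in rows, so rows that repeat a pose let the fingers close, or fill a call up. It gives the time, the measured TCP pose, the force and the opening at its end, in the units of the state.
- read_state(): the state, without advancing time (a new reading comes with each control period).
- vision.get_image(name): name is "scene" or "top" or "wrist"; returns (picture, depth): 384x512x3 uint8, red, green, blue; 384x512 float32, m along the optical axis (not along the pixel's ray), 0 where there is no reading.
- vision.camera_info(name): a dict with "K" (3x3 intrinsics, pixels), "R" (3x3) and "t" (3): a world point X has camera coordinates R X + t. Camera axes: x right, y down, z forward; pixel columns grow to the right and rows downward; lengths in m; the calibration is good to about 2 mm. The wrist camera is an equidistant fisheye: a pixel r from the principal point sees the ray r / f radians off the axis. A picture is of the moment at which its call begins: read the wrist's pose just before it. camera_info takes no time and is no camera call; for the wrist camera it gives the pose at the moment of the call.
- order.finish_job(): hands the job in, once; it reports no verdict.
The state is a dict: "time": time; "q": joint angles; "qvel": joint speeds; "tau": joint torques, N m; "ee_pos": TCP position; "tcp_rot": TCP orientation; "force": force on the tool from outside, world axes, zero at the start; "ft_torque": the same for the moment, N m; "width": finger opening in m.
Only numpy, scipy, OpenCV 4.12 (cv2) and the standard library are available. Lean on these libraries where they do the work, as an engineer would, in place of code of your own. Each camera call takes 0.05 s, during which the arm holds its last target. There are 200 camera calls.

## Working session

There is one attempt and no reset: what is moved stays moved. The work goes in short steps, Python scripts to look and compute and a shell command to move; the robot and the scene stay as the last step left them, time stands still between calls to the robot, and variables do not carry over. Pictures are saved under pics/ and viewed, about 8 in all and at most 12, crops included, and the job is handed in when it is done.

```bash
mkdir -p pics; cat > h.py <<'E'
import numpy as np, cv2
from bench import read_state, vision, order
def grab(n,save=None):
    i=vision.camera_info(n); p,d=vision.get_image(n)
    np.savez(f'{save or n}.npz',p=p,d=d,K=i['K'],R=i['R'],t=i['t'])
    return p,d
def load(s):
    return np.load(f'{s}.npz')
def pt(s,u,v,z=None,fish=False):
    f=load(s);K,R,t,d=f['K'],f['R'],f['t'],f['d']
    a=(u-K[0,2])/K[0,0];b=(v-K[1,2])/K[1,1]
    if fish:
        r=np.hypot(a,b); ray=np.array([a/r*np.tan(r),b/r*np.tan(r),1]) if r>0 else np.array([0,0,1.])
    else: ray=np.array([a,b,1.])
    C=-R.T@t; w=R.T@ray
    if z is None: return C+w*d[int(round(v)),int(round(u))]
    return C+w*(z-C[2])/w[2]
E
python3 - <<'E'
from h import *
print(read_state())
for n in('scene','top'):
    p,d=grab(n); cv2.imwrite(f'pics/{n}0.png',cv2.resize(p[:,:,::-1],None,fx=1.5,fy=1.5,interpolation=cv2.INTER_CUBIC))
    f=load(n);print(n,f['K'],-f['R'].T@f['t'],f['R'])
E
```

```text
{'time': 0.0, 'q': array([1.34700254e+00, 8.74659636e-02, 1.75124220e-01, 1.65978097e+00,
       2.65128309e-06, 1.57079602e+00]), 'qvel': array([ 9.34747374e-05, -2.28790515e-04,  1.30702626e-03,  4.65764321e-04,
        4.97371967e-05,  1.05710607e-03]), 'tau': array([ 1.48554358e-03, -5.20400798e+01,  4.64785874e+01,  1.69294380e-02,
        7.93887375e-05, -5.71027982e-06]), 'ee_pos': array([0.12201539, 0.53608408, 0.24457472]), 'tcp_rot': array([ 4.12616428e-04,  7.81642360e-01,  6.23726528e-01, -5.19208835e-04]), 'force': array([-0.0588195 , -0.17173712, -0.06212539]), 'ft_torque': array([ 0.01882803, -0.00104154,  0.02236233]), 'width': 0.08545720055835632}
scene [[384.94636455   0.         254.52951724]
 [  0.         384.94636455 187.36814623]
 [  0.           0.           1.        ]] [1.06433135 0.94855487 0.69858406] [[-0.83010524  0.55704967  0.02491902]
 [ 0.27319034  0.44524848 -0.8527138 ]
 [-0.4860991  -0.70103456 -0.52178368]]
top [[349.73390887   0.         256.40720024]
 [  0.         349.73390887 190.14558426]
 [  0.           0.           1.        ]] [0.4417242  0.10149063 1.06776317] [[ 0.02109885 -0.99954007  0.02178285]
 [-0.99907509 -0.02189553 -0.03700744]
 [ 0.03746736 -0.02098189 -0.99907755]]
```

View pics/top0.png

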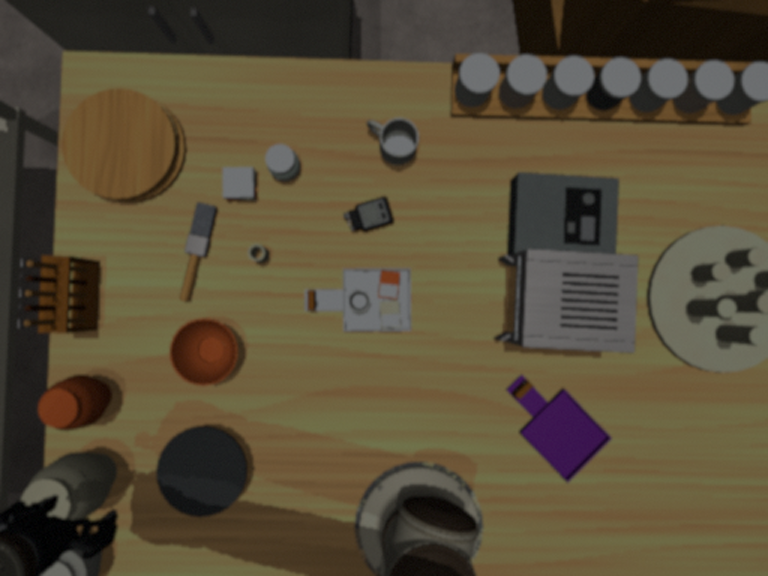

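View pics/scene0.png

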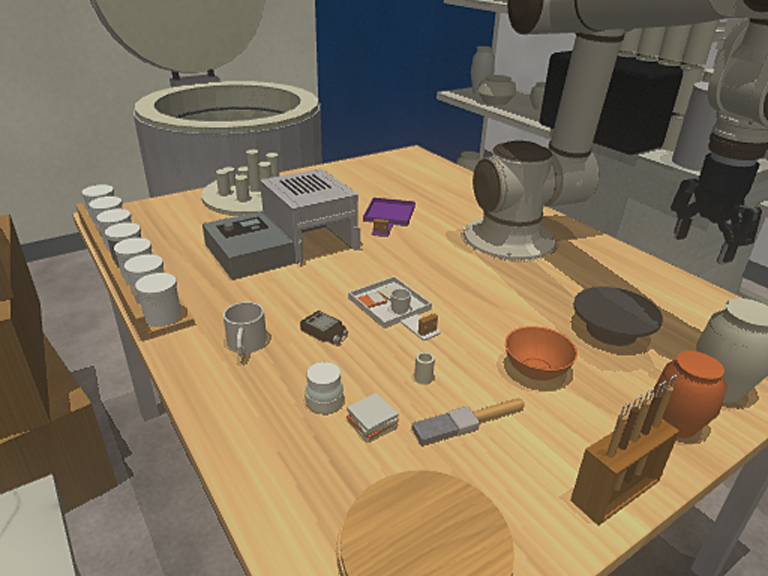

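The top view shows the aluminium tray's wooden grip at (311,300). The purple tray's grip at (520,387) is the only lookalike, so I'm choosing the aluminium one. The watch is at (370,214) with its buttons to the left, the dryer mouth is at x≈518, and the grey box is at (511–618, 175–250). Next is a close crop to confirm and measure.

```bash
python3 - <<'E'
from h import *
f=load('top');p=f['p']
c=p[110:240,195:360]
c=cv2.resize(c[:,:,::-1],None,fx=4.8,fy=4.6,interpolation=cv2.INTER_CUBIC)
c=cv2.resize(p[110:235,195:355][:,:,::-1],None,fx=4.8,fy=4.8,interpolation=cv2.INTER_CUBIC)
cv2.imwrite('pics/crop1.png',cv2.convertScaleAbs(c,alpha=1.6))
# point cloud heights
for u,v in [(208,200),(249,143),(242,200),(355,150),(400,190),(380,140)]:
    print(u,v,pt('top',u,v).round(4))
E
```

```text
208 200 [0.4483 0.2212 0.0394]
249 143 [0.6216 0.1048 0.0258]
242 200 [0.4507 0.1222 0.0064]
355 150 [ 0.6024 -0.2036  0.063 ]
400 190 [ 0.485  -0.2995  0.1474]
380 140 [ 0.6337 -0.2772  0.0616]
```

View pics/crop1.png

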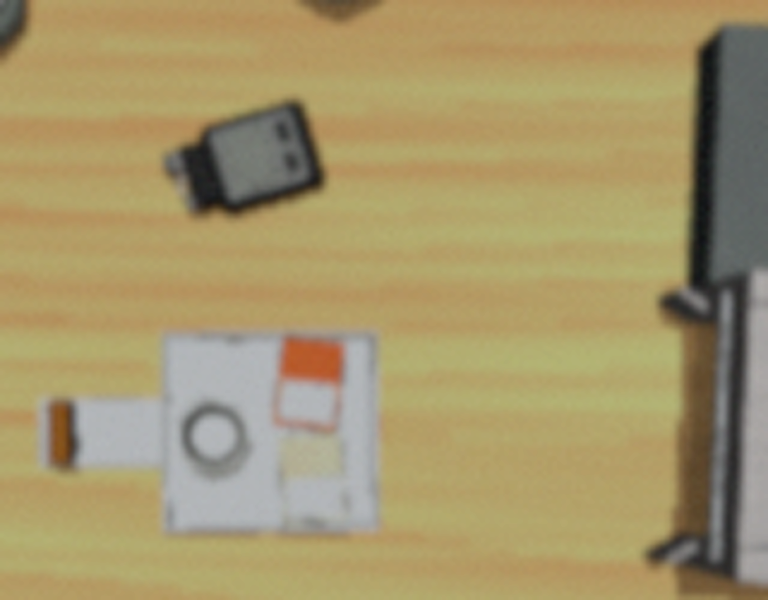

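The crop confirms the aluminium tray: grip at (62,433), cup (213,437), lead edge x=379. The start button is the upper, longer one at (170,163), and the watch foot runs (300,100)–(323,185). Next I'll fit the geometry, using the scene depth for the front faces.

```bash
cat > geo.py <<'E'
from h import *
def cp(u,v,z): return pt('top',195+u/4.8,110+v/4.8,z)
def cloud(s):
    f=load(s);K,R,t,d=f['K'],f['R'],f['t'],f['d']
    v,u=np.mgrid[:384,:512]; m=d>0
    X=np.stack([(u-K[0,2])/K[0,0]*d,(v-K[1,2])/K[1,1]*d,d],-1)[m]
    return (X-t)@R, f['p'][m]
E
python3 - <<'E'
from geo import *
print('grip',cp(62,433,.04).round(4))
c=[cp(*q).round(4) for q in[(379,332,.016),(379,531,.016),(163,332,.016),(163,532,.016)]];print('tray',c)
print('strap end',cp(41,400,.004),cp(41,468,.004))
c=[cp(*q).round(4) for q in[(300,100,.024),(324,185,.024),(203,127,.024),(236,212,.024),(170,163,.012),(188,205,.012)]];print('watch',c)
print('cup',cp(213,435,.045).round(4))
for s in('scene','top'):
    X,P=cloud(s)
    print(s,'bench z',np.median(X[(abs(X[:,2])<.02)&(X[:,0]>.3)&(X[:,0]<.7)&(X[:,1]<.1)&(X[:,1]>-.1),2]))
    for nm,zr,xr in(('box',(.012,.05),(.535,.68)),('dryertop',(.1,.14),(.38,.54))):
        m=(X[:,2]>zr[0])&(X[:,2]<zr[1])&(X[:,0]>xr[0])&(X[:,0]<xr[1])&(X[:,1]<-.1)&(X[:,1]>-.23)
        A=X[m]
        if len(A)<20: print(nm,len(A));continue
        for _ in range(4):
            k=np.polyfit(A[:,0],A[:,1],1); r=A[:,1]-np.polyval(k,A[:,0]); A=A[abs(r)<max(.003,2*r.std())]
        print(nm,len(A),'y=%.4f x + %.4f'%tuple(k),'std',r.std(),A[:,0].min(),A[:,0].max(),'yaw',np.degrees(np.arctan(k[0])))
    # box extents from top surface
    m=(abs(X[:,2]-.062)<.004)&(X[:,1]<-.17)&(X[:,1]>-.4)&(X[:,0]>.5)&(X[:,0]<.75)
    r=cv2.minAreaRect(X[m][:,:2].astype(np.float32));print('boxtop',r,cv2.boxPoints(r).round(4).tolist())
    m=(abs(X[:,2]-.15)<.004)&(X[:,1]<-.1)&(X[:,1]>-.5)&(X[:,0]>.3)&(X[:,0]<.7)
    r=cv2.minAreaRect(X[m][:,:2].astype(np.float32));print('dryertop',r,cv2.boxPoints(r).round(4).tolist())
    m=(abs(X[:,2]-.024)<.003)&(np.hypot(X[:,0]-.62,X[:,1]-.1)<.06)
    r=cv2.minAreaRect(X[m][:,:2].astype(np.float32));print('watch',r)
E
```

```text
grip [0.4477 0.2213 0.04  ]
tray [array([0.5155, 0.0272, 0.016 ]), array([0.3907, 0.0248, 0.016 ]), array([0.5124, 0.1627, 0.016 ]), array([0.3874, 0.1597, 0.016 ])]
strap end [0.46842865 0.23930916 0.004     ] [0.42551914 0.2381639  0.004     ]
watch [array([0.6593, 0.0801, 0.024 ]), array([0.6062, 0.0639, 0.024 ]), array([0.6408, 0.1403, 0.024 ]), array([0.5879, 0.1185, 0.024 ]), array([0.6197, 0.1611, 0.012 ]), array([0.5933, 0.1491, 0.012 ])]
cup [0.4484 0.1291 0.045 ]
scene bench z -0.00017557574922511681
box 319 y=-0.0310 x + -0.1527 std 0.0017219873222600042 0.5354713612790332 0.6796761930811549 yaw -1.776939632725439
dryertop 372 y=-0.0404 x + -0.1475 std 0.001860571924686336 0.38010521988392243 0.5393680499482614 yaw -2.3143165674615243
boxtop ((0.6202085018157959, -0.27211105823516846), (0.1744196116924286, 0.2040349841117859), 0.10627155005931854) [[0.532800018787384, -0.17030000686645508], [0.5332000255584717, -0.3743000030517578], [0.7075999975204468, -0.37400001287460327], [0.7071999907493591, -0.16990000009536743]]
dryertop ((0.45819801092147827, -0.26325950026512146),
[... 619 characters left out ...]
32
boxtop ((0.6254244446754456, -0.27086055278778076), (0.20030023157596588, 0.15665455162525177), 88.55821228027344) [[0.5446000099182129, -0.36899998784065247], [0.701200008392334, -0.37290000915527344], [0.7062000036239624, -0.17270000278949738], [0.5496000051498413, -0.1687999963760376]]
dryertop ((0.45652660727500916, -0.2645723819732666), (0.19977031648159027, 0.17319419980049133), 88.10418701171875) [[0.3666999936103821, -0.36149999499320984], [0.5397999882698059, -0.36730000376701355], [0.5464000105857849, -0.16760000586509705], [0.3732999861240387, -0.16189999878406525]]
watch ((0.6228296160697937, 0.11178706586360931), (0.05410532280802727, 0.08272271603345871), 17.384685516357422)
```

```bash
cat > go.py <<'E'
import sys
from h import *
from scipy.spatial.transform import Rotation as Ro
def row(x,y,z,yaw):  # yaw deg of tool x, tool z down -> shift+turn in tool axes
    s=read_state(); q=s['tcp_rot']; R=Ro.from_quat([q[1],q[2],q[3],q[0]])
    a=np.radians(yaw); X=np.array([np.cos(a),np.sin(a),0]);Z=np.array([0,0,-1.]);Y=np.cross(Z,X)
    T=Ro.from_matrix(np.stack([X,Y,Z],1))
    return np.r_[R.inv().apply(np.array([x,y,z])-s['ee_pos']),(R.inv()*T).as_rotvec()].round(4).tolist()
if __name__=='__main__': print(row(*map(float,sys.argv[1:])))
E
python3 go.py 0.4477 0.2213 0.13 91.6
python3 - <<'E'
from h import *
from scipy.spatial.transform import Rotation as Ro
i=vision.camera_info('wrist');s=read_state();q=s['tcp_rot'];R=Ro.from_quat([q[1],q[2],q[3],q[0]])
C=-np.array(i['R']).T@i['t'];print('cam in tool',R.inv().apply(C-s['ee_pos']),i['K'][0])
E
```

```text
[-0.2345, 0.3874, 0.1149, -0.0001, 0.0012, -0.2518]
cam in tool [ 6.22221944e-05 -8.37055876e-02 -1.29922840e-01] [297.31863964   0.         252.86837456]
```

```bash
python3 -m crank '[[-0.02,0.033,0,0,0,-0.03],[-0.04,0.066,0,0,0,-0.06],[-0.06,0.099,0,0,0,-0.1],[-0.08,0.132,0,0,0,-0.13],[-0.1,0.165,0,0,0,-0.16],[-0.12,0.198,0.01,0,0,-0.19],[-0.14,0.231,0.02,0,0,-0.22],[-0.16,0.264,0.03,0,0,-0.25]]' 110 40; python3 go.py 0.4477 0.2213 0.13 91.6
```

```text
time: 0.77
ee_pos: [0.3449, 0.3201, 0.2149]
tcp_rot: [0.0, 0.697, 0.717, 0.0]
force: [-0.3, 1.1, -0.1]
width: 0.0487
[-0.1017, 0.1, 0.0849, 0.0002, -0.0002, -0.0001]
```

```bash
python3 -m crank '[[-0.02,0.02,0.015,0,0,0],[-0.04,0.04,0.03,0,0,0],[-0.06,0.06,0.045,0,0,0],[-0.08,0.08,0.06,0,0,0],[-0.095,0.095,0.075,0,0,0],[-0.102,0.1,0.085,0,0,0],[-0.102,0.1,0.085,0,0,0],[-0.102,0.1,0.085,0,0,0]]'; python3 - <<'E'
from h import *
p,d=grab('wrist','w1'); cv2.imwrite('pics/w1.png',cv2.convertScaleAbs(cv2.resize(p[:,:,::-1],None,fx=1.5,fy=1.5),alpha=1.4))
s=read_state();print(s['ee_pos'])
E
```

```text
time: 1.43
ee_pos: [0.4461, 0.2222, 0.13]
tcp_rot: [-0.0, 0.698, 0.716, -0.001]
force: [-1.1, 0.4, 0.5]
width: 0.0485
[0.44614274 0.22287542 0.13077013]
```

View pics/w1.png

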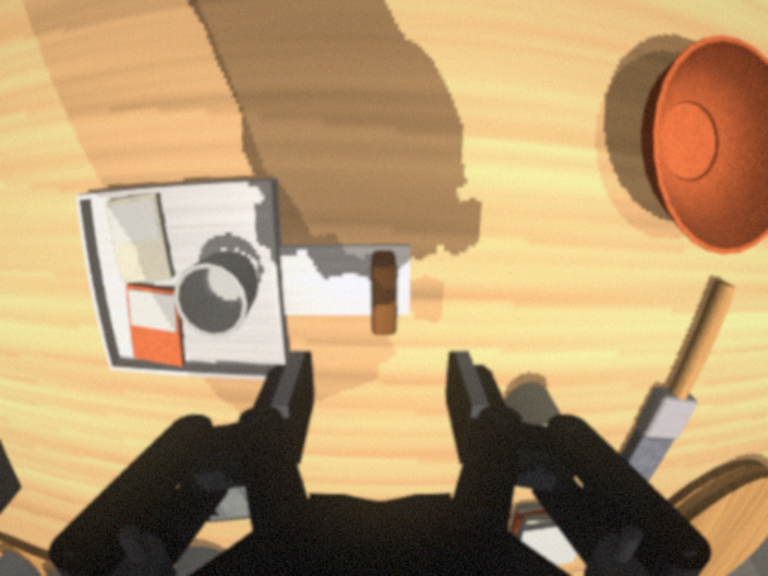

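The wrist view shows the grip at (384,292) between the fingers, roughly on line with them. The cup is standing at (212,296).

```bash
python3 - <<'E'
from h import *
for u,v,z in[(372,253,.04),(396,253,.04),(373,333,.04),(396,333,.04),(384,293,.04),(410,246,.004),(410,314,.004),(94,195,.016),(278,178,.016),(110,368,.016),(289,376,.016)]:
    print(u,v,pt('w1',u/1.5,v/1.5,z,True).round(4))
E
python3 go.py 0.4480 0.2213 0.024 91.6
```

```text
372 253 [0.4224 0.2179 0.04  ]
396 253 [0.4221 0.2302 0.04  ]
373 333 [0.4674 0.2194 0.04  ]
396 333 [0.4671 0.2319 0.04  ]
384 293 [0.444  0.2247 0.04  ]
410 246 [0.4273 0.2399 0.004 ]
410 314 [0.4709 0.242  0.004 ]
94 195 [0.3928 0.0398 0.016 ]
278 178 [0.3868 0.1645 0.016 ]
110 368 [0.5176 0.0282 0.016 ]
289 376 [0.5116 0.1658 0.016 ]
[-0.0017, 0.0018, 0.1068, -0.0002, -0.0003, -0.0016]
```

```bash
python3 -m crank '[[0,0,0.02,0,0,0],[0,0,0.04,0,0,0],[0,0,0.06,0,0,0],[0,0,0.075,0,0,0],[0,0,0.09,0,0,0],[0,0,0.1,0,0,0],[0,0,0.106,0,0,0],[0,0,0.106,0,0,0]]' && python3 -m crank '[[0,0,0,0,0,0],[0,0,0,0,0,0],[0,0,0,0,0,0],[0,0,0,0,0,0],[0,0,0,0,0,0],[0,0,0,0,0,0],[0,0,0,0,0,0],[0,0,0,0,0,0]]' 255 25
```

```text
time: 2.15
ee_pos: [0.446, 0.2228, 0.0239]
tcp_rot: [-0.0, 0.697, 0.717, -0.0]
force: [0.6, 0.7, -0.9]
width: 0.0485
time: 2.82
ee_pos: [0.4472, 0.2229, 0.0254]
tcp_rot: [0.0, 0.698, 0.716, 0.001]
force: [-1.0, 2.7, 7.1]
width: 0.0136
```

```bash
python3 -m crank '[[0,0,0,0,0,0],[0,0,0,0,0,0],[0,0,-0.001,0,0,0],[0,0,-0.002,0,0,0],[0,0,-0.004,0,0,0],[0,0,-0.004,0,0,0],[0,0,-0.004,0,0,0],[0,0,-0.004,0,0,0]]' 170 && python3 -m crank '[[0,0,0,0,0,0],[0,0,0,0,0,0],[0,0,0,0,0,0],[0,0,0,0,0,0],[0,0,0,0,0,0],[0,0,0,0,0,0],[0,0,0,0,0,0],[0,0,0,0,0,0]]' 255 25; python3 go.py 0.46 0.1 0.027 88.1;python3 go.py 0.4629 -0.1072 0.027 88.1
```

```text
time: 3.48
ee_pos: [0.4466, 0.2223, 0.0283]
tcp_rot: [0.0, 0.698, 0.716, -0.0]
force: [0.2, -0.5, -0.4]
width: 0.0287
time: 4.15
ee_pos: [0.4467, 0.2224, 0.0283]
tcp_rot: [-0.0, 0.698, 0.716, 0.0]
force: [0.2, 1.4, 0.9]
width: 0.0137
[-0.1227, 0.0101, 0.0013, 0.0001, -0.0002, 0.0594]
[-0.3299, 0.0076, 0.0013, 0.0001, -0.0002, 0.0594]
```

```bash
python3 -m crank '[[-0.002,0.001,0,0,0,0.002],[-0.007,0.003,0,0,0,0.009],[-0.014,0.006,0,0,0,0.017],[-0.022,0.01,0,0,0,0.026],[-0.031,0.014,0,0,0,0.035],[-0.04,0.018,0,0,0,0.045],[-0.048,0.022,0,0,0,0.054],[-0.055,0.0245,0,0,0,0.06]]' && python3 -m crank '[[-0.007,0,0,0,0,0],[-0.014,0,0,0,0,0],[-0.021,0,0,0,0,0],[-0.028,0,0,0,0,0],[-0.035,0,0,0,0,0],[-0.041,0,0,0,0,0],[-0.045,0,0,0,0,0],[-0.047,0,0,0,0,0]]' ; python3 - <<'E'
from go import *
print(row(0.4629,-0.1072,0.0285,88.1))
p,d=grab('top','top2');c=p[95:250,195:395]
cv2.imwrite('pics/top2.png',cv2.convertScaleAbs(cv2.resize(c[:,:,::-1],None,fx=3.8,fy=3.8,interpolation=cv2.INTER_CUBIC),alpha=1.5))
E
```

```text
time: 4.82
ee_pos: [0.4731, 0.1669, 0.0283]
tcp_rot: [0.0, 0.72, 0.694, 0.0]
force: [-1.0, 5.4, 1.5]
width: 0.0137
time: 5.48
ee_pos: [0.4709, 0.1204, 0.0283]
tcp_rot: [0.0, 0.719, 0.695, 0.0]
force: [-0.4, 3.4, 1.2]
width: 0.0138
[-0.2278, -0.0002, -0.0002, 0.0, -0.0, -0.001]
```

View pics/top2.png

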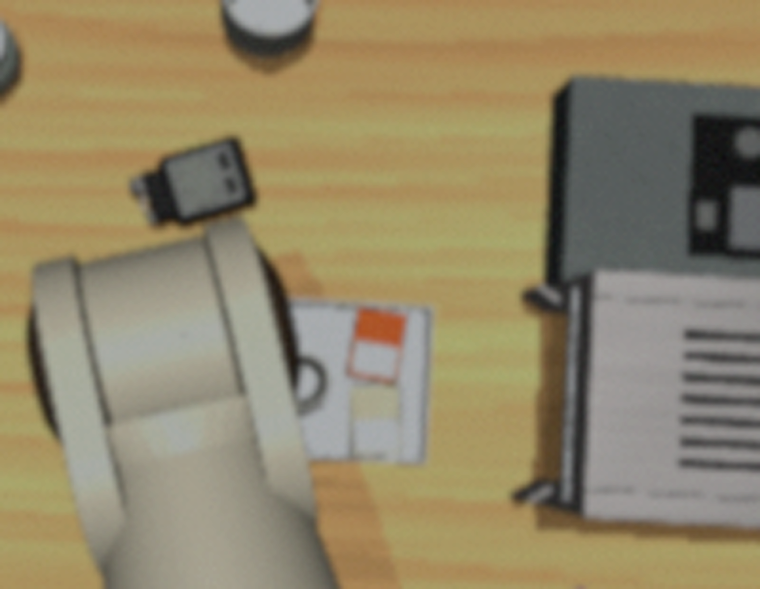

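The tray lead edge is (431,308)–(425,463) and the plate tips are at (527,295) and (518,497). The cup is upright. The wrist is wide, so I'll check its underside height against the 150 mm dryer, as well as the alignment.

```bash
python3 - <<'E'
from geo import *
def c2(u,v,z): return pt('top2',195+u/3.8,95+v/3.8,z)
a,b=c2(431,308,.016),c2(425,463,.016); print('lead',a,b,(a+b)/2)
print('plates',c2(527,295,.06),c2(518,497,.06))
ax=lambda y:0.461-(y+0.1652)*-0.033
print('axis x at lead y',ax((a+b)[1]/2))
p,d=grab('scene','s2');X,P=cloud('s2')
s=read_state()['ee_pos']; 
for lo in np.arange(.06,.4,.02):
    m=(X[:,2]>lo)&(X[:,2]<lo+.02)&(abs(X[:,0]-s[0])<.13)&(abs(X[:,1]-s[1])<.16)
    if m.sum()>3: print(round(lo,2),m.sum(),'dx',(X[m,0]-s[0]).min().round(3),(X[m,0]-s[0]).max().round(3),'dy',(X[m,1]-s[1]).min().round(3),(X[m,1]-s[1]).max().round(3))
cv2.imwrite('pics/s2.png',cv2.convertScaleAbs(cv2.resize(p[60:260,100:420][:,:,::-1],None,fx=2.4,fy=2.4,interpolation=cv2.INTER_CUBIC),alpha=1.2))
E
```

```text
lead [ 0.52725776 -0.07700906  0.016     ] [ 0.40407367 -0.07415717  0.016     ] [ 0.46566572 -0.07558311  0.016     ]
plates [ 0.53531101 -0.14297675  0.06      ] [ 0.38131352 -0.13808904  0.06      ]
axis x at lead y 0.4639573572096238
0.06 85 dx -0.011 0.016 dy -0.049 0.049
0.08 138 dx -0.012 0.018 dy -0.054 0.062
0.1 157 dx -0.011 0.02 dy -0.062 0.067
0.12 77 dx -0.009 0.019 dy -0.014 0.048
0.14 127 dx -0.026 0.038 dy -0.01 0.04
0.16 152 dx -0.025 0.038 dy -0.01 0.04
0.18 160 dx -0.035 0.039 dy -0.023 0.041
0.2 139 dx -0.025 0.041 dy -0.014 0.043
0.22 193 dx -0.029 0.042 dy -0.024 0.043
0.24 196 dx -0.037 0.047 dy -0.01 0.044
0.26 164 dx -0.054 0.054 dy -0.029 0.054
0.28 277 dx -0.054 0.059 dy -0.034 0.058
0.3 340 dx -0.055 0.058 dy -0.033 0.059
0.32 339 dx -0.054 0.055 dy -0.034 0.056
0.34 343 dx -0.055 0.054 dy -0.029 0.056
0.36 315 dx -0.053 0.053 dy -0.025 0.049
0.38 232 dx -0.04 0.051 dy -0.031 0.056
```

View pics/s2.png

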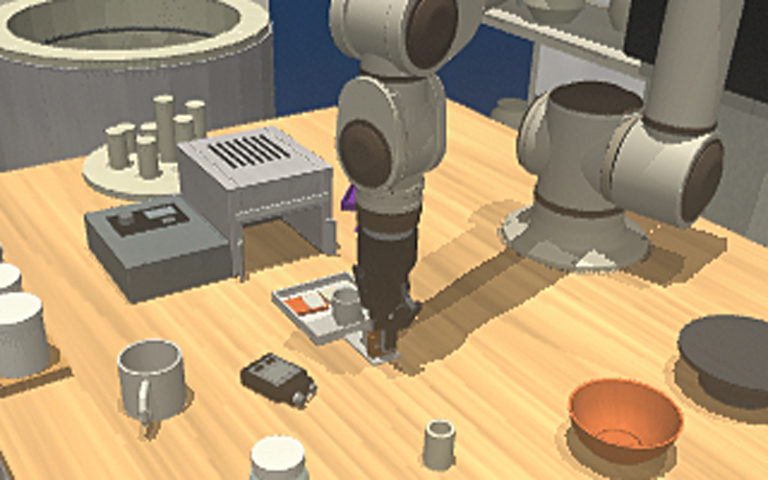

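The knuckles stick out about 65 mm at 80–120 mm height, so they would hit the lintel above the mouth at home (58 mm). I'll carry the tray to about 30 mm short, then release and push the grip from behind with shut fingers.

```bash
python3 -m crank '[[-0.003,0,0,0,0,0],[-0.009,-0.0005,0,0,0,0],[-0.017,-0.001,0,0,0,0],[-0.025,-0.0015,0,0,0,0],[-0.033,-0.002,0,0,0,0],[-0.041,-0.0025,0,0,0,0],[-0.049,-0.0025,0,0,0,0],[-0.057,-0.0025,0,0,0,0]]' && python3 -m crank '[[-0.008,0,0,0,0,0],[-0.016,0,0,0,0,0],[-0.024,0,0,0,0,0],[-0.032,0,0,0,0,0],[-0.039,0,0,0,0,0],[-0.046,0,0,0,0,0],[-0.053,0,0,0,0,0],[-0.06,0,0,0,0,0]]'
```

```text
time: 6.25
ee_pos: [0.4664, 0.0633, 0.0283]
tcp_rot: [-0.0, 0.719, 0.695, 0.0]
force: [0.6, 4.4, 2.3]
width: 0.0135
time: 6.92
ee_pos: [0.4645, 0.0035, 0.0283]
tcp_rot: [-0.0, 0.719, 0.695, 0.0]
force: [1.0, 4.6, 3.1]
width: 0.0138
```

```bash
python3 -m crank '[[-0.006,0,0,0,0,0],[-0.012,0,0,0,0,0],[-0.018,0,0,0,0,0],[-0.024,0,0,0,0,0],[-0.03,0,0,0,0,0],[-0.036,0,0,0,0,0],[-0.042,0,0,0,0,0],[-0.047,0,0,0,0,0]]' && python3 -m crank '[[-0.005,0,0,0,0,0],[-0.01,0,0,0,0,0],[-0.015,0,0,0,0,0],[-0.02,0,0,0,0,0],[-0.025,0,0,0,0,0],[-0.028,0,0,0,0,0],[-0.03,0,0,0,0,0],[-0.03,0,0,0,0,0]]'
```

```text
time: 7.58
ee_pos: [0.4628, -0.0433, 0.0283]
tcp_rot: [-0.0, 0.719, 0.695, 0.0]
force: [-1.0, 5.0, 3.7]
width: 0.0135
time: 8.25
ee_pos: [0.4618, -0.0734, 0.0283]
tcp_rot: [0.0, 0.719, 0.695, -0.0]
force: [-0.6, 2.0, 3.6]
width: 0.0133
```

```bash
python3 -m crank '[[0,0,0,0,0,0],[0,0,0,0,0,0],[0,0,0,0,0,0],[0,0,0,0,0,0],[0,0,-0.01,0,0,0],[0,0,-0.03,0,0,0],[0,0,-0.05,0,0,0],[0,0,-0.06,0,0,0]]' 165 && python3 -m crank '[[0.01,0,0,0,0,0.1],[0.02,0,0,0,0,0.2],[0.03,0,0,0,0,0.32],[0.04,0,0,0,0,0.44],[0.045,0,0,0,0,0.56],[0.045,0,0,0,0,0.68],[0.045,0,0,0,0,0.8],[0.045,0,0,0,0,0.92]]' 255; python3 go.py 0.4622 -0.028 0.029 -1.9
```

```text
time: 8.92
ee_pos: [0.4627, -0.0729, 0.0911]
tcp_rot: [0.001, 0.719, 0.695, 0.001]
force: [0.5, 0.0, 0.5]
width: 0.0304
time: 9.58
ee_pos: [0.4634, -0.0276, 0.0885]
tcp_rot: [0.0, 0.954, 0.301, 0.0]
force: [0.1, 0.7, 0.1]
width: 0.0002
[-0.0012, -0.0004, 0.0595, 0.0002, -0.0001, 0.6447]
```

```bash
python3 -m crank '[[0,0,0,0,0,0.11],[0,0,0.01,0,0,0.22],[0,0,0.02,0,0,0.33],[0,0,0.03,0,0,0.44],[0,0,0.04,0,0,0.54],[0,0,0.05,0,0,0.62],[-0.001,0,0.058,0,0,0.644],[-0.001,0,0.06,0,0,0.645]]' && python3 -m crank '[[0,0.004,0,0,0,0],[0,0.008,0,0,0,0],[0,0.012,0,0,0,0],[0,0.016,0,0,0,0],[0,0.02,0,0,0,0],[0,0.024,0,0,0,0],[0,0.028,0,0,0,0],[0,0.032,0,0,0,0]]'; python3 go.py 0.4635 -0.089 0.028 -1.9
```

```text
time: 10.25
ee_pos: [0.4618, -0.0284, 0.0271]
tcp_rot: [0.0, 1.0, -0.014, -0.001]
force: [-1.0, 0.5, -0.8]
width: 0.0003
time: 10.92
ee_pos: [0.4618, -0.0604, 0.0285]
tcp_rot: [-0.001, 1.0, -0.014, 0.0]
force: [0.8, 3.8, 0.9]
width: -0.0001
[0.0025, 0.0285, 0.0005, -0.0011, -0.0003, 0.0055]
```

```bash
python3 -m crank '[[0,0.003,0,0,0,0],[0,0.006,0,0,0,0],[0,0.009,0,0,0,0],[0,0.012,0,0,0,0],[0,0.015,0,0,0,0],[0,0.018,0,0,0,0],[0,0.021,0,0,0,0],[0,0.023,0,0,0,0]]' && python3 -m crank '[[0,0.0005,0,0,0,0],[0,0.001,0,0,0,0],[0,0.0015,0,0,0,0],[0,0.002,0,0,0,0],[0,0.0025,0,0,0,0],[0,0.003,0,0,0,0],[0,0.0035,0,0,0,0],[0,0.004,0,0,0,0]]'
```

```text
time: 11.58
ee_pos: [0.4612, -0.0835, 0.0285]
tcp_rot: [-0.0, 1.0, -0.014, 0.0]
force: [0.2, 5.1, 3.6]
width: -0.0001
time: 12.25
ee_pos: [0.4611, -0.0872, 0.0285]
tcp_rot: [-0.0, 1.0, -0.014, 0.0]
force: [-0.2, 6.2, 2.8]
width: -0.0002
```

```bash
python3 -m crank '[[0,0.0003,0,0,0,0],[0,0.0006,0,0,0,0],[0,0.0009,0,0,0,0],[0,0.0012,0,0,0,0],[0,0.0015,0,0,0,0],[0,0.0018,0,0,0,0],[0,0.0021,0,0,0,0],[0,0.0024,0,0,0,0]]'
```

```text
time: 12.92
ee_pos: [0.461, -0.0896, 0.0285]
tcp_rot: [-0.0, 1.0, -0.014, 0.0]
force: [0.7, 5.2, 3.6]
width: -0.0002
```

```bash
python3 -m crank '[[0,0.0003,0,0,0,0],[0,0.0006,0,0,0,0],[0,0.0009,0,0,0,0],[0,0.0012,0,0,0,0],[0,0.0015,0,0,0,0],[0,0.0018,0,0,0,0],[0,0.0021,0,0,0,0],[0,0.0024,0,0,0,0]]'
```

```text
time: 13.58
ee_pos: [0.4612, -0.0901, 0.0285]
tcp_rot: [-0.002, 1.0, -0.013, 0.0]
force: [1.8, 19.6, 4.7]
width: 0.0003
```

Hard stop at TCP y=-0.0901 against a predicted -0.089, with the force jumping to 20 N: the tray is home. I'll back off, then check the pose while heading for the watch.

```bash
python3 -m crank '[[0,-0.001,0,0,0,0],[0,-0.006,0,0,0,0],[0,-0.015,0,0,0,0],[0,-0.03,0,0,0,0],[0,-0.045,-0.01,0,0,0],[0,-0.06,-0.03,0,0,0],[0,-0.08,-0.055,0,0,0],[0,-0.1,-0.08,0,0,0]]' 0 60; python3 go.py 0.623 0.112 0.12 17.7
```

```text
time: 14.25
ee_pos: [0.4629, 0.0085, 0.1087]
tcp_rot: [0.001, 1.0, -0.014, -0.001]
force: [1.0, 0.1, 0.2]
width: 0.0853
[0.157, -0.108, -0.0116, 0.0009, 0.0015, -0.3378]
```

```bash
python3 -m crank '[[0.025,-0.017,-0.003,0,0,-0.06],[0.05,-0.035,-0.006,0,0,-0.12],[0.075,-0.053,-0.009,0,0,-0.18],[0.1,-0.07,-0.012,0,0,-0.24],[0.125,-0.087,-0.012,0,0,-0.3],[0.145,-0.1,-0.012,0,0,-0.338],[0.157,-0.108,-0.012,0,0,-0.338],[0.157,-0.108,-0.012,0,0,-0.338]]'; python3 - <<'E'
from h import *
p,d=grab('scene','s3'); w,_=grab('wrist','w3'); a=cv2.resize(p[80:230,110:310],(800,600),interpolation=cv2.INTER_CUBIC)[:, :]
b=cv2.resize(w,(512,384))
im=np.zeros((600,800,3),np.uint8); im[:300,:400]=cv2.resize(a,(400,300)); im[:300,400:]=255
cv2.imwrite('pics/s3.png',cv2.convertScaleAbs(a[:,:,::-1],alpha=1.3)); cv2.imwrite('pics/w3.png',cv2.convertScaleAbs(cv2.resize(w[:,:,::-1],None,fx=1.5,fy=1.5),alpha=1.4))
print(read_state()['ee_pos'])
E
```

```text
time: 14.92
ee_pos: [0.625, 0.113, 0.119]
tcp_rot: [0.0, 0.988, 0.155, -0.0]
force: [0.2, -0.1, -0.2]
width: 0.0854
[0.62315027 0.1115619  0.11952511]
```

View pics/w3.png

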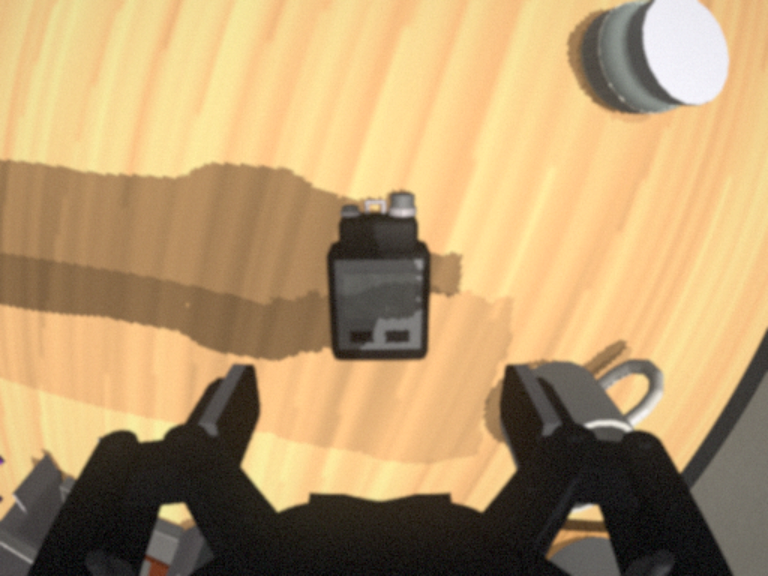

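View pics/s3.png

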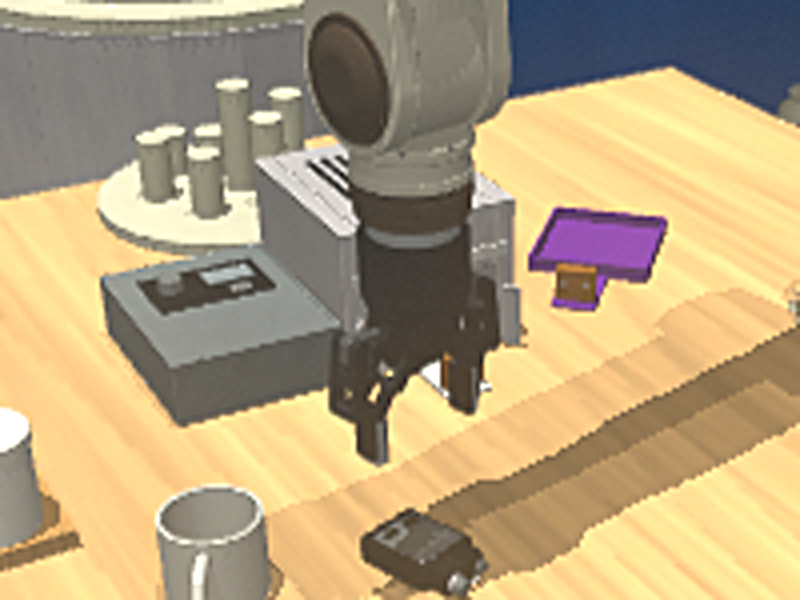

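In the wrist view the watch is square to the tool: foot (333–427, 358), start button at (402,203), lap at (349,212). The tray bay is hidden by the gripper in the scene view, so I'll check it later. Measuring the watch.

```bash
python3 - <<'E'
from h import *
g=lambda u,v,z=.024:pt('w3',u/1.5,v/1.5,z,True)
a,b,c,e=g(334,357),g(427,357),g(329,243),g(428,243)
print(a,b,c,e,'w',np.linalg.norm(a-b),np.linalg.norm(c-e))
f=(a+b)/2;k=(c+e)/2;d=(f-k)/np.linalg.norm(f-k);print('len',np.linalg.norm(f-k),'ang',np.degrees(np.arctan2(d[1],d[0])),'ctr',f-.042*d, 'start',g(402,195,.012))
E
python3 go.py 0.623 0.112 0.019 17.7
```

```text
[0.6104626  0.06572108 0.024     ] [0.66134306 0.08213443 0.024     ] [0.58969157 0.12960407 0.024     ] [0.63885628 0.1454427  0.024     ] w 0.05346231542992976 0.051652985479113345
len 0.06717300584081648 ang -71.216802707626 ctr [0.62237933 0.113691   0.024     ] start [0.61900736 0.16368608 0.012     ]
[0.0002, -0.0005, 0.1005, 0.0005, 0.0016, 0.0012]
```

```bash
python3 -m crank '[[0,-0.001,0.02,0,0,0],[0,-0.001,0.04,0,0,0],[0,-0.001,0.06,0,0,0],[0,-0.001,0.075,0,0,0],[0,-0.001,0.088,0,0,0],[0,-0.001,0.097,0,0,0],[0,-0.001,0.103,0,0,0],[0,-0.001,0.103,0,0,0]]' && python3 -m crank '[[0,0,0,0,0,0],[0,0,0,0,0,0],[0,0,0,0,0,0],[0,0,0,0,0,0],[0,0,0,0,0,0],[0,0,0,0,0,0],[0,0,0,0,0,0],[0,0,0,0,0,0]]' 255 25; python3 go.py 0.629 -0.12 0.016 -1.9
```

```text
time: 15.68
ee_pos: [0.6226, 0.112, 0.0164]
tcp_rot: [0.0, 0.988, 0.154, -0.001]
force: [0.5, 0.5, -0.7]
width: 0.0855
time: 16.35
ee_pos: [0.6239, 0.1124, 0.0185]
tcp_rot: [0.0, 0.988, 0.154, 0.001]
force: [-0.9, 0.5, 5.8]
width: 0.0554
[-0.0661, 0.2229, 0.0024, 0.0, -0.0019, 0.3431]
```

```bash
python3 -m crank '[[0,0,-0.006,0,0,0],[0,0,-0.012,0,0,0],[-0.004,0.014,-0.014,0,0,0.02],[-0.009,0.03,-0.014,0,0,0.05],[-0.015,0.05,-0.014,0,0,0.08],[-0.021,0.07,-0.014,0,0,0.11],[-0.027,0.09,-0.014,0,0,0.14],[-0.033,0.11,-0.014,0,0,0.17]]' && python3 go.py 0.629 -0.115 0.03 -1.9
```

```text
time: 17.02
ee_pos: [0.6252, -0.0041, 0.0315]
tcp_rot: [0.0, 0.998, 0.069, -0.0]
force: [0.8, 0.7, -1.5]
width: 0.0555
[-0.0115, 0.1103, 0.0015, 0.0002, 0.0001, 0.1709]
```

```bash
python3 -m crank '[[-0.002,0.018,0,0,0,0.03],[-0.004,0.036,0,0,0,0.06],[-0.006,0.054,0,0,0,0.09],[-0.008,0.072,0,0,0,0.12],[-0.01,0.09,0,0,0,0.15],[-0.0115,0.104,0,0,0,0.171],[-0.0115,0.11,0,0,0,0.171],[-0.0115,0.11,0,0,0,0.171]]' && python3 -m crank '[[0,0,0.003,0,0,0],[0,0,0.006,0,0,0],[0,0,0.008,0,0,0],[0,0,0.0095,0,0,0],[0,0,0.011,0,0,0],[0,0,0.012,0,0,0],[0,0,0.012,0,0,0],[0,0,0.012,0,0,0]]'; python3 - <<'E'
from h import *
s=read_state();print(s['ee_pos'],s['force'])
w,_=grab('wrist','w4');p,d=grab('scene','s4'); 
b=cv2.resize(w,(800,600))[120:520,150:650]; a=cv2.resize(p[100:230,120:290],(784,600),interpolation=cv2.INTER_CUBIC)
cv2.imwrite('pics/w4.png',cv2.convertScaleAbs(cv2.resize(w[:,:,::-1],None,fx=1.5,fy=1.5),alpha=1.4))
E
```

```text
time: 17.68
ee_pos: [0.6293, -0.1145, 0.0313]
tcp_rot: [0.0, 1.0, -0.016, 0.0]
force: [0.9, 0.6, -1.2]
width: 0.0556
time: 18.35
ee_pos: [0.6294, -0.1129, 0.0193]
tcp_rot: [-0.0, 1.0, -0.015, 0.0]
force: [0.7, 0.2, -0.4]
width: 0.0556
[ 0.62938494 -0.11290843  0.01930712] [ 0.67957118  0.19683653 -0.44772747]
```

View pics/w4.png

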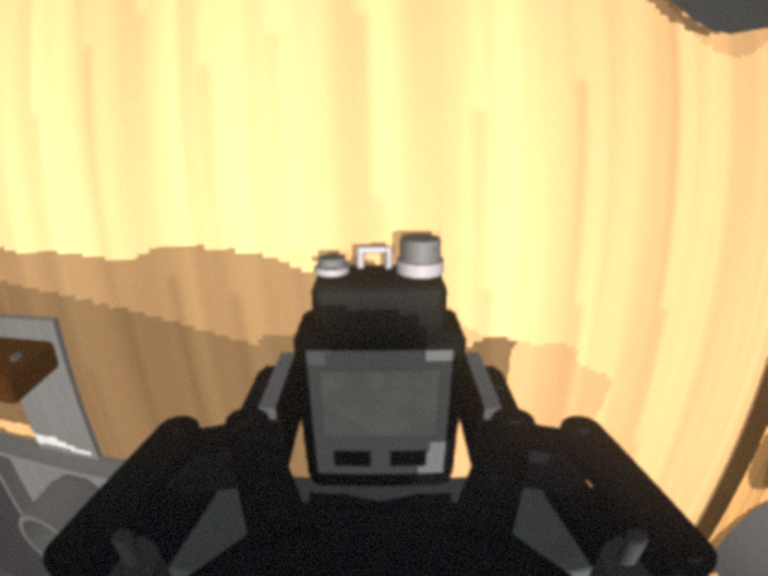

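The watch sits square in the grip. Start is at (419,255), lap at (332,265), and there's a lanyard ring between them at (373,255) that the pusher must clear. The cup stands in the bay at the lower left. Now advancing gently to the box.

```bash
python3 -m crank '[[0,0.001,0.0005,0,0,0],[0,0.003,0.0007,0,0,0],[0,0.005,0.0007,0,0,0],[0,0.007,0.0007,0,0,0],[0,0.009,0.0007,0,0,0],[0,0.01,0.0007,0,0,0],[0,0.011,0.0007,0,0,0],[0,0.0115,0.0007,0,0,0]]' && python3 -m crank '[[0,0.0003,0,0,0,0],[0,0.0006,0,0,0,0],[0,0.0009,0,0,0,0],[0,0.0012,0,0,0,0],[0,0.0015,0,0,0,0],[0,0.0018,0,0,0,0],[0,0.0021,0,0,0,0],[0,0.0024,0,0,0,0]]'
```

```text
time: 19.12
ee_pos: [0.629, -0.1247, 0.0186]
tcp_rot: [0.0, 1.0, -0.016, -0.0]
force: [-0.6, -0.2, -1.4]
width: 0.0553
time: 19.78
ee_pos: [0.629, -0.127, 0.0186]
tcp_rot: [0.0, 1.0, -0.015, 0.0]
force: [-0.2, 0.2, -1.8]
width: 0.0555
```

```bash
python3 -m crank '[[0,0.0002,0.0002,0,0,0],[0,0.0004,0.0004,0,0,0],[0,0.0006,0.0006,0,0,0],[0,0.0008,0.0008,0,0,0],[0,0.001,0.001,0,0,0],[0,0.0012,0.001,0,0,0],[0,0.0014,0.001,0,0,0],[0,0.0016,0.001,0,0,0]]'
```

```text
time: 20.45
ee_pos: [0.6294, -0.1281, 0.0185]
tcp_rot: [-0.0, 1.0, -0.015, 0.001]
force: [-1.0, 3.1, 6.4]
width: 0.0553
```

```bash
python3 -m crank '[[0,0,-0.0003,0,0,0],[0,0,-0.0006,0,0,0],[0,0,-0.0006,0,0,0],[0,0.0001,-0.0006,0,0,0],[0,0.0002,-0.0006,0,0,0],[0,0.0003,-0.0006,0,0,0],[0,0.0004,-0.0006,0,0,0],[0,0.0004,-0.0006,0,0,0]]'
```

```text
time: 21.12
ee_pos: [0.6294, -0.1282, 0.0185]
tcp_rot: [-0.001, 1.0, -0.015, 0.001]
force: [1.9, 6.7, 2.7]
width: 0.0554
```

```bash
python3 -m crank '[[0,-0.0002,0,0,0,0],[0,-0.0003,0,0,0,0],[0,-0.0003,0,0,0,0],[0,-0.0003,0,0,0,0],[0,-0.0003,0,0,0,0],[0,-0.0003,0,0,0,0],[0,-0.0003,0,0,0,0],[0,-0.0003,0,0,0,0]]' 255 && python3 -m crank '[[0,0,0,0,0,0],[0,0,0,0,0,0],[0,0,0,0,0,0],[0,0,0,0,0,0],[0,0,0,0,0,0],[0,0,0,0,0,0],[0,0,0,0,0,0],[0,0,0,0,0,0]]' 0 20 && python3 -m crank '[[0,0,-0.005,0,0,0],[0,0,-0.015,0,0,0],[0,0,-0.03,0,0,0],[0,0,-0.05,0,0,0],[0,-0.02,-0.065,0,0,0],[0.005,-0.04,-0.07,0,0,0],[0.01,-0.06,-0.07,0,0,0],[0.02,-0.08,-0.07,0,0,0]]'; python3 - <<'E'
from go import *
s=read_state();print(s['ee_pos'])
w,_=grab('wrist','w5')
cv2.imwrite('pics/w5.png',cv2.convertScaleAbs(cv2.resize(w[:,:,::-1],None,fx=1.5,fy=1.5),alpha=1.4))
E
```

```text
time: 21.78
ee_pos: [0.6294, -0.1282, 0.0185]
tcp_rot: [-0.0, 1.0, -0.015, 0.001]
force: [2.4, 4.6, 2.8]
width: 0.0552
time: 22.45
ee_pos: [0.6289, -0.1287, 0.0182]
tcp_rot: [0.0, 1.0, -0.016, -0.0]
force: [0.5, 0.2, -0.6]
width: 0.0853
time: 23.12
ee_pos: [0.6517, -0.0486, 0.0905]
tcp_rot: [0.0, 1.0, -0.016, 0.001]
force: [0.1, -0.1, 0.3]
width: 0.0857
[ 0.65168552 -0.04862579  0.09049872]
```

View pics/w5.png

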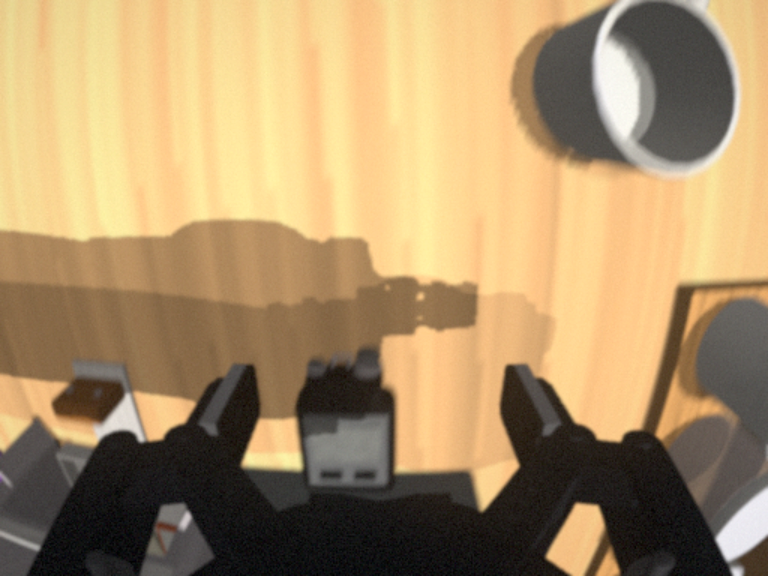

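The watch lies flat with its foot on the box face, (303–393, ~487). The start button is at (368,352). I'll confirm its position, close the fingers and set up the pusher behind it.

```bash
python3 - <<'E'
from h import *
g=lambda u,v,z=.024:pt('w5',u/1.5,v/1.5,z,True)
print('start tip',g(368,347,.012),'edges',g(357,349,.012),g(380,349,.012),'foot',g(305,486),g(393,487),'rear',g(299,398),g(391,398))
E
python3 go.py 0.6508 -0.035 0.03 -1.9
```

```text
start tip [ 0.64444756 -0.07340456  0.012     ] edges [ 0.63861038 -0.07443268  0.012     ] [ 0.65070393 -0.07478628  0.012     ] foot [ 0.60211588 -0.16389954  0.024     ] [ 0.65581812 -0.1649774   0.024     ] rear [ 0.60693587 -0.0972298   0.024     ] [ 0.65573865 -0.09801101  0.024     ]
[-0.0029, -0.0101, 0.0598, -0.0012, -0.0027, 0.0041]
```

```bash
python3 -m crank '[[0,0,0,0,0,0],[0,0,0,0,0,0],[0,0,0,0,0,0],[0,0,0,0,0,0],[0,-0.004,0.01,0,0,0],[0,-0.008,0.02,0,0,0],[-0.0005,-0.012,0.03,0,0,0],[-0.0005,-0.014,0.04,0,0,0]]' 255 20 && python3 -m crank '[[0,0,0.008,0,0,0],[0,0,0.014,0,0,0],[0,0,0.018,0,0,0],[0,0,0.021,0,0,0],[0,0,0.024,0,0,0],[0,0,0.026,0,0,0],[0,0,0.028,0,0,0],[0,0,0.028,0,0,0]]'; python3 go.py 0.6508 -0.056 0.022 -1.9
```

```text
time: 23.83
ee_pos: [0.6506, -0.0347, 0.0464]
tcp_rot: [-0.0, 1.0, -0.015, -0.001]
force: [0.6, -0.2, 0.2]
width: 0.0002
time: 24.5
ee_pos: [0.6513, -0.0353, 0.02]
tcp_rot: [-0.0, 1.0, -0.016, -0.0]
force: [0.7, 0.2, 0.1]
width: 0.0
[0.0002, 0.0207, -0.002, -0.0, 0.0001, 0.0021]
```

```bash
python3 -m crank '[[0,0.003,0.001,0,0,0],[0,0.007,0.002,0,0,0],[0,0.011,0.002,0,0,0],[0,0.015,0.002,0,0,0],[0,0.018,0.002,0,0,0],[0,0.021,0.002,0,0,0],[0,0.023,0.002,0,0,0],[0,0.024,0.002,0,0,0]]' && python3 -m crank '[[0,0.0003,0,0,0,0],[0,0.0006,0,0,0,0],[0,0.0009,0,0,0,0],[0,0.0012,0,0,0,0],[0,0.0015,0,0,0,0],[0,0.0018,0,0,0,0],[0,0.0021,0,0,0,0],[0,0.0024,0,0,0,0]]'
```

```text
time: 25.17
ee_pos: [0.6506, -0.0597, 0.0182]
tcp_rot: [-0.0, 1.0, -0.016, 0.0]
force: [-0.6, -0.8, -0.1]
width: 0.0
time: 25.83
ee_pos: [0.6504, -0.0617, 0.0181]
tcp_rot: [-0.0, 1.0, -0.015, -0.0]
force: [-1.1, 1.4, -0.6]
width: -0.0003
```

```bash
python3 -m crank '[[0,0.0004,0,0,0,0],[0,0.0008,0,0,0,0],[0,0.0012,0,0,0,0],[0,0.0016,0,0,0,0],[0,0.002,0,0,0,0],[0,0.002,0,0,0,0],[0,0.002,0,0,0,0],[0,0.002,0,0,0,0]]'; python3 -c "
from h import *
print(read_state()['force'])"
```

```text
time: 26.5
ee_pos: [0.6504, -0.0637, 0.0182]
tcp_rot: [-0.0, 1.0, -0.016, -0.0]
force: [0.1, -0.3, 0.3]
width: -0.0003
[ 0.06470191 -0.32895394  0.30628814]
```

```bash
python3 -m crank '[[0,0.0004,0,0,0,0],[0,0.0008,0,0,0,0],[0,0.0012,0,0,0,0],[0,0.0016,0,0,0,0],[0,0.002,0,0,0,0],[0,0.002,0,0,0,0],[0,0.002,0,0,0,0],[0,0.002,0,0,0,0]]'; python3 -m crank '[[0,0.0004,0,0,0,0],[0,0.0008,0,0,0,0],[0,0.0008,0,0,0,0],[0,0.0008,0,0,0,0],[0,0.0008,0,0,0,0],[0,0.0008,0,0,0,0],[0,0.0008,0,0,0,0],[0,0.0008,0,0,0,0]]'
```

```text
time: 27.17
ee_pos: [0.6503, -0.0657, 0.0182]
tcp_rot: [0.0, 1.0, -0.016, -0.0]
force: [0.6, -0.3, 0.4]
width: 0.0002
time: 27.83
ee_pos: [0.6503, -0.0664, 0.0182]
tcp_rot: [-0.0, 1.0, -0.015, 0.0]
force: [0.2, -0.0, 0.1]
width: -0.0002
```

```bash
python3 -m crank '[[0,0.0004,0,0,0,0],[0,0.0008,0,0,0,0],[0,0.0012,0,0,0,0],[0,0.0012,0,0,0,0],[0,0.0012,0,0,0,0],[0,0.0012,0,0,0,0],[0,0.0012,0,0,0,0],[0,0.0012,0,0,0,0]]'; python3 -m crank '[[0,0.0004,0,0,0,0],[0,0.0008,0,0,0,0],[0,0.0012,0,0,0,0],[0,0.0012,0,0,0,0],[0,0.0012,0,0,0,0],[0,0.0012,0,0,0,0],[0,0.0012,0,0,0,0],[0,0.0012,0,0,0,0]]'
```

```text
time: 28.5
ee_pos: [0.6504, -0.0676, 0.0182]
tcp_rot: [-0.0, 1.0, -0.015, 0.0]
force: [2.1, 3.0, -2.0]
width: -0.0001
time: 29.17
ee_pos: [0.6503, -0.0688, 0.0182]
tcp_rot: [-0.0, 1.0, -0.015, 0.0]
force: [2.4, 3.9, 0.1]
width: -0.0002
```

```bash
python3 -m crank '[[0,0.0008,0,0,0,0],[0,0.0016,0,0,0,0],[0,0.0024,0,0,0,0],[0,0.003,0,0,0,0],[0,0.003,0,0,0,0],[0,0.003,0,0,0,0],[0,0.003,0,0,0,0],[0,0.003,0,0,0,0]]'
```

```text
time: 29.83
ee_pos: [0.6503, -0.0716, 0.0182]
tcp_rot: [-0.0, 1.0, -0.015, 0.0]
force: [2.5, 5.2, -0.4]
width: -0.0001
```

```bash
python3 -m crank '[[0,0.0002,0,0,0,0],[0,0.0004,0,0,0,0],[0,0.0006,0,0,0,0],[0,0.0008,0,0,0,0],[0,0.0008,0,0,0,0],[0,0.0008,0,0,0,0],[0,0.0008,0,0,0,0],[0,0.0008,0,0,0,0]]'
```

```text
time: 30.5
ee_pos: [0.6505, -0.0718, 0.0183]
tcp_rot: [-0.001, 1.0, -0.015, 0.0]
force: [3.7, 8.6, -1.3]
width: 0.0
```

The force rose from 5.2 to 8.6 N with only 0.2 mm of motion, so the button is at its end stop and the push stays under 15 N. Letting go and backing away.

```bash
python3 -m crank '[[0,-0.001,0,0,0,0],[0,-0.003,0,0,0,0],[0,-0.006,0,0,0,0],[0,-0.01,0,0,0,0],[0,-0.016,0,0,0,0],[0,-0.024,0,0,0,0],[0,-0.034,-0.01,0,0,0],[0,-0.046,-0.03,0,0,0]]' && python3 -m crank '[[0,-0.02,-0.03,0,0,0],[0,-0.05,-0.06,0,0,0],[0,-0.08,-0.09,0,0,0],[0,-0.11,-0.12,0,0,0],[0,-0.14,-0.14,0,0,0],[0,-0.17,-0.14,0,0,0],[0,-0.19,-0.14,0,0,0],[0,-0.19,-0.14,0,0,0]]'; python3 - <<'E'
from h import *
t,_=grab('top','t6');p,_=grab('scene','s6')
a=cv2.resize(p[90:240,105:305],(800,600),interpolation=cv2.INTER_CUBIC)
b=cv2.resize(t[100:250,290:440],(600,600),interpolation=cv2.INTER_CUBIC)
cv2.imwrite('pics/s6.png',cv2.convertScaleAbs(a[:,:,::-1],alpha=1.5));cv2.imwrite('pics/t6.png',cv2.convertScaleAbs(b[:,:,::-1],alpha=1.6))
E
```

```text
time: 31.17
ee_pos: [0.65, -0.0261, 0.0464]
tcp_rot: [0.0, 1.0, -0.016, -0.002]
force: [0.8, -0.0, -0.7]
width: -0.0
time: 31.83
ee_pos: [0.657, 0.1679, 0.1892]
tcp_rot: [-0.0, 1.0, -0.013, 0.001]
force: [-0.2, -0.3, -1.1]
width: 0.0
```

View pics/s6.png

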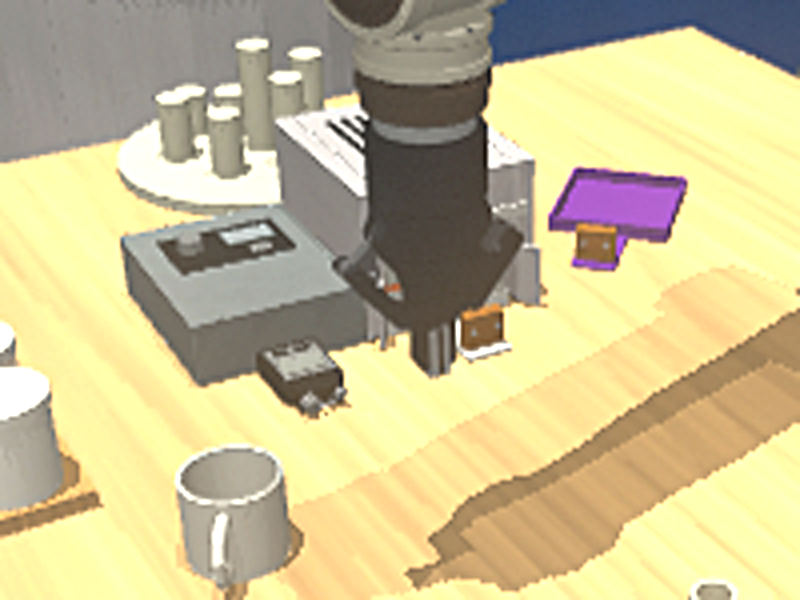

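View pics/t6.png

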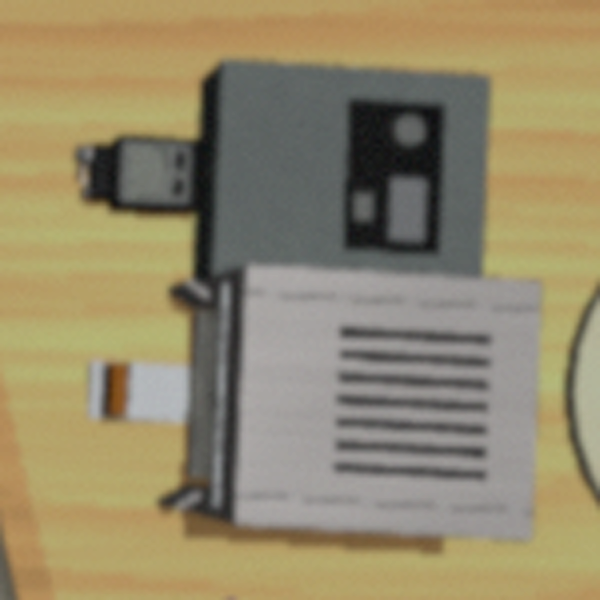

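Watch square with its foot at the box, (117–200, 137–210). Tray grip at (117,390). Numeric check of the home distance and watch squareness:

```bash
python3 - <<'E'
from geo import *
c=lambda u,v,z:pt('t6',290+u/4,100+v/4,z)
n=np.array([.033,.9995]); 
X,P=cloud('t6')
m=(X[:,2]>.012)&(X[:,2]<.05)&(X[:,0]>.56)&(X[:,0]<.6)&(X[:,1]<-.1)&(X[:,1]>-.2);A=X[m];k0=np.median(A[:,1]+.033*A[:,0]);print('front offset now',k0,m.sum())
g=c(117,390,.04);print('grip',g,'dist to front',(g[1]+.033*g[0]+.1502))
e=[c(118,142,.024),c(196,139,.024),c(113,207,.024),c(197,211,.024)];print('watch edges',e)
m=(abs(X[:,2]-.024)<.004)&(abs(X[:,0]-.629)<.034)&(X[:,1]<-.07)&(X[:,1]>-.165);print('watch',cv2.minAreaRect(X[m][:,:2].astype(np.float32)))
S,P=cloud('s6')
f=load('s6');R,t,K=f['R'],f['t'],f['K']
for z in(.02,.045):
    cup=np.array([.4590,-.19,z]);q=K@(R@cup+t);u,v=q[:2]/q[2];print('cup px',u,v,pt('s6',u,v),f['p'][int(v),int(u)])
W,P=cloud('w4') if 0 else (None,None)
E
```

```text
front offset now -0.1503104409015267 49
grip [ 0.46262061 -0.10598021  0.04      ] dist to front 0.05948626908368497
watch edges [array([ 0.64995468, -0.10726935,  0.024     ]), array([ 0.65373334, -0.16636537,  0.024     ]), array([ 0.60061322, -0.10420003,  0.024     ]), array([ 0.59912999, -0.16779572,  0.024     ])]
watch ((0.6280915141105652, -0.12483082711696625), (0.05489623174071312, 0.07946087419986725), 0.8919760584831238)
cup px 214.96948226969286 162.43962659888388 [0.65341584 0.17567261 0.2379426 ] [57 51 43]
cup px 214.77677725694753 156.48795185801706 [0.65496959 0.17859504 0.2565909 ] [53 47 41]
```

```bash
python3 -c "
from bench import order; print(order.finish_job())"
```

```text
the job is handed in; nothing more can be done
None
```

The job is handed in at about 32 s of the 72 s allowed, with the arm parked clear of everything. Tray and watch are in place and start has been pressed.

- **Tray:** I gripped the aluminium tray and carried it into the bay. For the last 30 mm I let go and pushed the grip from behind with shut fingers, because the gripper's knuckles would have hit the bay's lintel. It stopped hard at about 20 N. The camera check puts the grip 59.5 mm in front of the dryer, against 58 mm wanted. That is within the 2 mm calibration, but I did not settle the 1.5 mm difference with a second push.
- **Cup and tiles:** I saw the cup standing inside the bay after that push, in a wrist picture. I could not see inside the bay in the last pictures, so the cup and tiles were not re-checked at the end.
- **Stopwatch:** It lies flat with its foot against the control box front, touched on at about 7 N. The last top view shows it square to the box by eye. A rectangle fitted to the depth data gave 0.9° the other way from the box's 1.9°, but I judged those data too coarse to trust.
- **Start button:** I pressed it only after the tray was home. It reached its end stop after about 4.8 mm, at 8.6 N, and I then let go. The button was in for about two seconds, because I pressed it in steps. The fingers were offset to clear the lap button, and I saw nothing else moved.

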